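# Free the locked tailstock with its key

### The job

The tailstock of the lathe is locked to its bed by a hidden bolt. Take the winged key out of its wooden block and put it fully home in the socket on top of the tailstock, feeling gently for the slot inside rather than forcing it, turn the key counter-clockwise (seen from above) into line with the two brass marks to free the bolt, and draw the tailstock back, away from the headstock, to the end of its travel. Leave the key fully home in its socket and let go, be gentle on the key and the lock all along, and leave the other things on the counter where they are.

Things in the scene. Friction and masses are not known exactly. Their poses are not given: they have to be found in the camera images.
- lathe: Cast-iron lathe bed of two dark rails, 110 mm wide, 50 mm high, fixed to the counter. Origin on the counter, below the socket of the still locked tailstock; z up; y along the bed to the headstock (green box, 200 mm high, y = 450 to 610 mm; faceplate at y = 390 mm), x crosswise. Bed from y = -200 to +620 mm. A tool rest, 128 mm above the counter, stands at y = 215 to 325 mm.
- tailstock: Green tailstock on the bed: steel live center along +y, large black knob at its -y end (94 mm across, top 172 mm above the counter). Origin on the bed top, below the socket; axes as the lathe's. Once the bolt is free it slides along the lathe's -y only, 60 mm to a dead stop, needs about 4 N and stays where it is left. While locked it does not move.
- socket (a point): Centre of the mouth of the round steel socket on top of the tailstock, 192 mm above the counter; z up out of it, axes those of the tailstock. The mouth is 34 mm wide and flares in over 8 mm to a round bore of 23.6 mm. Two small brass ribs on the outside show the mark line, along the bed (the tailstock's y axis): with the slot in line with it the bolt is free.
- lock_face (a point): Centre of the lock core's face, in the bore 28 mm below the mouth: a disc with a straight slot across it, 7.6 mm wide, that turns about z. The slot was left anywhere from 0.6 to 2.2 rad clockwise (from above) of the mark line; its angle is not measured. Turning it takes about 0.1 N m, more than a light press of the key (under 10 N) drags. This point does not turn with it.
- lock_floor (a point): Floor of the slot, 40 mm below the mouth: where the key's bottom end lies when fully home. Turned counter-clockwise, the bolt is free from 0.25 rad short of the mark line on, and the core meets a dead stop on the line. The blade has about 0.08 rad of play either way in the slot. The core stays where it is left.
- key: Steel key, 92 mm tall, 0.14 to 0.24 kg, upright in its block. Origin at the middle of its bottom end, z up. Flat blade at the bottom, 21 mm (x) by 6 mm (y), 14 mm long; then a round shank of 22 mm diameter up to 60 mm; then the winged handle, a flat dark bar 56 mm long (x), 14 mm thick (y), from 60 to 92 mm. A half turn about z leaves it the same.
- key_tip (a point): Middle of the key's bottom end. When the key is fully home the underside of its handle is 20 mm above the socket's mouth.
- key_handle (a point): Middle of the key's handle, 78 mm above its bottom end: where to grip it, across the 14 mm thickness.
- block: Fixed ash block, 75 by 75 by 50 mm, with one round hole of 24 mm, 40 mm deep, in which the key stands with its handle's underside 20 mm above the block. Origin at the middle of its underside.
- blank: Pale ash top blank standing on the counter, 60 mm across, 66 mm high. Origin under its centre. To be left alone.
- center: Spare steel live center standing on its end, 36 mm across, 88 mm high. Origin under its centre. To be left alone.
- ruler: Brass ruler lying flat, 25 by 150 by 4 mm, long side along its y. Origin under its centre. To be left alone.
- jar: Squat red clay jar, 82 mm across, 70 mm high. Origin under its centre. To be left alone.

How it is judged:
By the outcome, as a careful person would: the job done as asked, in the order asked, and still so for the second after the job is handed in, with the robot touching nothing.
It also fails if it takes over 64 s, if anything falls off the work surface, if the arm or the gripper's body presses on something with over 40 N, if the wrist force passes 120 N, or if a joint passes its speed limit or range.

### The arm

A 6-joint arm with a two-finger parallel gripper is mounted at the origin on the work surface. World frame = base frame: x ahead of the robot, y to its left, z up, the work surface at z = 0. Lengths are in mm, angles in rad, forces in N, time in s.
With the tool pointing down it reaches from about 275 to 750 mm from the base axis. Payload 10.2 kg.
Tool frame: the origin (TCP) lies midway between the tips of the shut fingers; the grasp point (between the pads) lies 19 mm behind it (ctrl.pinch_z is the distance from the TCP to the grasp point, in mm); x points along the fingers, z is the direction in which the jaws open and shut, and the axes are right-handed (so a half turn about x gives the same grasp; the last joint's range is limited). The gripper opens to 85 mm and grips with 20 to 120 N. Pads are 22 mm wide; open, the fingers measure 114 mm over their backs; the gripper's body (76 mm by 85 mm) begins 54 mm behind the grasp point. The pads swing forward as they close: fully open they stand 13 mm farther back than shut.
Start: joints at [1.069, 0.313, 1.498, -0, 1.331, -0.223], TCP at [144.494, 504.73, 231.294] pointing down, gripper open.
Joint ranges: [-2.94, 2.94], [-0.97, 2.17], [0.19, 2.56], [-1.23, 4.37], [0.02, 3.11], [-2.88, 2.88]. Speed limits (rad/s): [2.39, 2.39, 3.01, 3.14, 3.14, 3.14].

### API

Orientations are given as a unit quaternion [w, x, y, z].
In Python, from rig import ctrl, capture, workorder, nets gives the robot as it stands. The module is installed in compiled form; this text tells all that it offers.
- The arm moves only by the tool send_rows, never from a script. Its argument "rows" is text: rows parted by semicolons, each of 5 numbers parted by spaces: the opening, from 0 (shut) to 1 (fully open), then the shift along the tool's x, y, z in cm, then the turn about the tool's x in units of 5 degrees (1.0 is 5 degrees). In form: grip x y z yaw; .... A call has 1 to 12 rows; each row is the pose to reach, as a shift and turn from the pose commanded when the call began, along the tool's axes at that moment; what a row does not reach only later rows make up. A row lasts 1/10 s, in which the tool goes at most 50 mm and 8.59 degrees, less where a joint would pass 70% of its speed; a pose out of reach is approached as far as the arm can. A call with a gripper value outside its range is refused whole. The fingers move at their own pace and stop on an object; "grip_force" is the grip in N (left out, the last holds). Time passes only in rows, so rows that repeat a pose let the fingers close. It gives the time, the measured TCP pose, the force and the opening at its end, in the units of the state.
- ctrl.sense(): the state, without advancing time (a new reading comes with each control period).
- capture(name): name is "side" or "top"; returns a dict with "pixels" (384x512x3 uint8, red, green, blue), "intrinsics" (3x3 intrinsics, pixels), "dist" ([k1, k2, p1, p2, k3] as OpenCV has them; the pictures are not rectified), "view" (4x4, takes a point from world to camera coordinates). Camera axes: x right, y down, z forward; pixel columns grow to the right and rows downward; lengths in mm; the calibration is good to about 2 mm. A picture is of the moment at which its call begins. There is no depth.
- workorder.finish_job(): hands the job in, once; it reports no verdict.
Trained networks look in a picture, given as the dict that the camera call returned (one of the last four; its "shot" number tells which), for a name from the list of things; names that differ only in an ending like _2 or _b are one class to them, and where a whole thing is asked for, a point or a joint stands for the part that bears it (a point fixed in the world has none). Each returns a list of dicts, best first, with "confidence" (0 to 1); they miss things now and then, are a little off and sometimes report something else, mostly with a low value. They report only what shows in the picture. A call takes as long as a camera call.
- nets.boxes_of(picture, target): "location" ([x, y, z] in mm, in world coordinates, good to about 4 mm: the middle of the surface that is visible of it).
- nets.spot_point(picture, target): "location" ([x, y, z] in mm, in world coordinates, good to about 4 mm: a listed point, or the origin of a listed thing).
The state is a dict: "time_s": time; "joints": joint angles; "dq": joint speeds; "tau": joint torques, N m; "eef_pos": TCP position; "ee_rot": TCP orientation; "force": force on the tool from outside, world axes, zero at the start; "wrist_torque": the same for the moment, N m; "grip_width": opening from 0.0 (shut) to 1.0 (fully open).
Only numpy, scipy, OpenCV 4.12 (cv2) and the standard library are available. Lean on these libraries where they do the work, as an engineer would, in place of code of your own. Each camera call takes 0.05 s, during which the arm holds its last target.

## Working session

There is one attempt and no reset: what is moved stays moved. The work goes in short steps, Python scripts to look and compute and a tool call to move; the robot and the scene stay as the last step left them, time stands still between calls to the robot, and variables do not carry over. Pictures are saved under pics/ and viewed, and the job is handed in when it is done.

Besides the shell and the picture viewer there is one more tool, called after "Call:" by a JSON object that holds its "fn" and its "kwargs", one argument or row to a line. send_rows: Moves the arm, as the interface text tells. Its arguments: {"type":"object","properties":{"rows":{"type":"string"},"grip_force":{"type":"number"}},"required":["rows"]}

```bash
mkdir -p pics
cat > look.py <<'E'
import cv2,sys
from rig import ctrl,capture,nets
def snap(n,f):
    p=capture(n); cv2.imwrite('pics/'+f,p['pixels'][:,:,::-1]); return p
E
python3 - <<'E'
from look import *
import numpy as np
print(ctrl.sense(), ctrl.pinch_z)
t=snap('top','t0.png'); s=snap('side','s0.png')
for p,l in((t,'top'),(s,'side')):
    print(l,p['view'].round(3).tolist(),p['intrinsics'].tolist(),p['dist'])
    for n in['socket','key_handle','key','block','lathe','tailstock','lock_face','blank','center','ruler','jar']:
        print(n,[(np.round(d['location'],1).tolist(),round(d['confidence'],2)) for d in nets.spot_point(p,n)[:2]])
E
```

```text
{'time_s': 0.0, 'joints': array([ 1.06857821e+00,  3.13452496e-01,  1.49845305e+00,  2.21634660e-06,
        1.33096492e+00, -2.23398892e-01]), 'dq': array([-0.00010489, -0.00096306, -0.00032034,  0.00187994,  0.00049928,
        0.00165199]), 'tau': array([ 1.61609451e-04, -4.12264323e+01, -2.59741366e+01, -1.93275609e-04,
        4.16273688e-03,  5.03389219e-05]), 'eef_pos': array([144.37601452, 504.49364589, 230.72778019]), 'ee_rot': array([ 0.564216  , -0.42585422,  0.56504068,  0.42548504]), 'force': array([ 0.20694656, -1.11460236,  0.69774233]), 'wrist_torque': array([0.00530494, 0.03849188, 0.01529309]), 'grip_width': 0.9991375792580046} 18.700000000000003
top [[-0.014, -0.999, 0.031, -70.649], [-0.992, 0.01, -0.127, 540.439], [0.127, -0.033, -0.991, 818.371], [0.0, 0.0, 0.0, 1.0]] [[351.4339590016051, 0.0, 250.50584668323614], [0.0, 351.4339590016051, 196.31647425487932], [0.0, 0.0, 1.0]] [-0.10323621  0.          0.          0.          0.        ]
socket [([609.0, 90.4, 194.4], 0.68)]
key_handle [([496.3, -322.4, 88.1], 0.54)]
key [([490.4, -322.8, 9.4], 0.53)]
block [([49
[... 475 characters left out ...]
6492090147223], [0.0, 383.87479312416053, 191.04101884307784], [0.0, 0.0, 1.0]] [-0.00529522  0.          0.          0.          0.        ]
socket [([612.9, 86.5, 192.3], 0.81), ([610.7, 91.9, 1.0], 0.23)]
key_handle [([491.5, -326.4, 90.8], 0.8)]
key [([492.4, -322.6, 5.9], 0.63), ([492.5, -324.3, 9.3], 0.52)]
block [([494.6, -324.8, -3.0], 0.91)]
lathe [([492.3, -326.0, 8.8], 0.75), ([364.3, -97.8, -0.5], 0.6)]
tailstock [([609.6, 87.2, 50.9], 0.72)]
lock_face [([412.3, 125.3, 1.9], 0.74), ([611.7, 92.1, 159.2], 0.68)]
blank [([413.5, 125.4, -2.4], 0.93)]
center [([460.9, 2.8, 2.7], 0.77), ([610.0, 91.7, -2.3], 0.67)]
ruler [([363.0, -97.8, 1.9], 0.75)]
jar [([738.2, -260.2, 6.8], 0.84)]
```

View pics/t0.png

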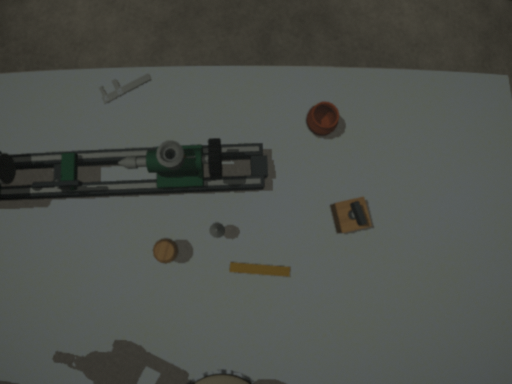

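View pics/s0.png

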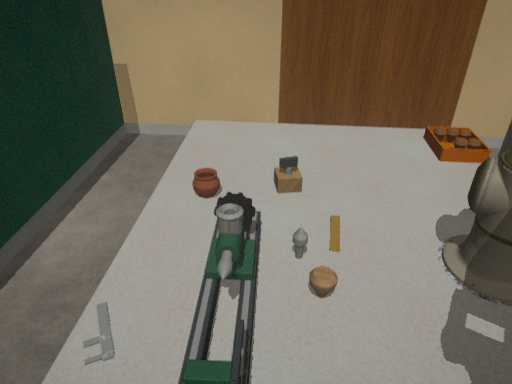

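Run:
```python
import cv2,numpy as np
t=cv2.imread('pics/t0.png'); s=cv2.imread('pics/s0.png')
f=lambda im,x0,y0,w,h,k:cv2.resize(np.clip(im[y0:y0+h,x0:x0+w].astype(float)*1.8,0,255).astype('uint8'),None,fx=k,fy=k,interpolation=cv2.INTER_CUBIC)
a=f(t,325,185,50,50,8);b=f(t,135,130,50,50,8)
cv2.imwrite('pics/z0.png',np.hstack([a,b]))
a=f(s,265,145,50,50,8);b=f(s,205,185,50,50,8)
cv2.imwrite('pics/z1.png',np.hstack([a,b]))
```

```text
(no output)
```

View pics/z0.png

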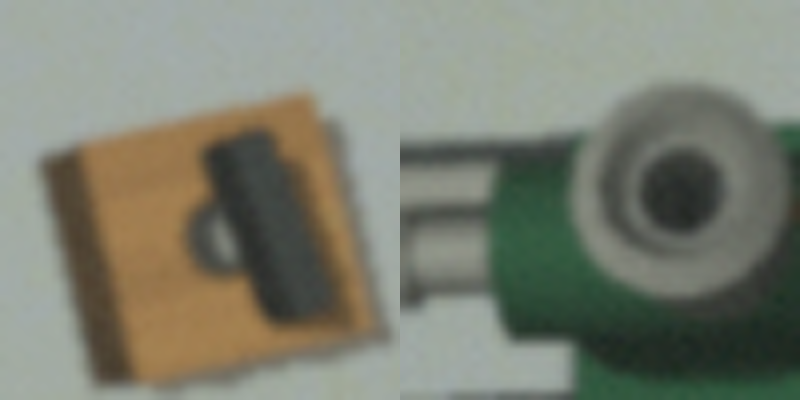

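View pics/z1.png

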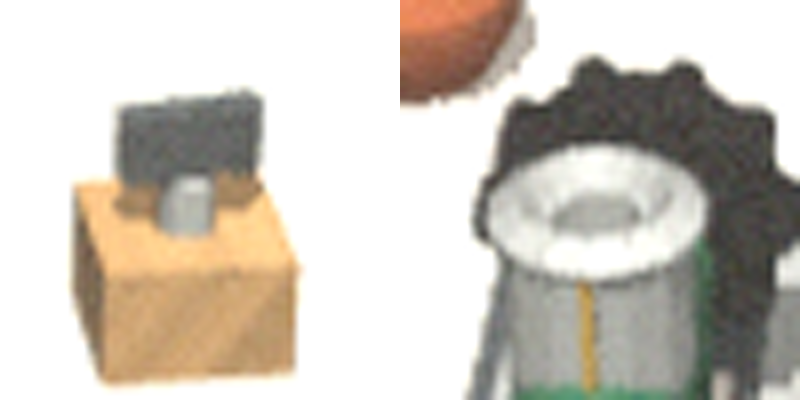

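```bash
cat > geo.py <<'E'
import cv2,numpy as np
def proj(p,P):
    P=np.asarray(P,float).reshape(-1,3); V=p['view']
    r,_=cv2.Rodrigues(V[:3,:3].astype(float))
    return cv2.projectPoints(P,r,V[:3,3].astype(float),p['intrinsics'],np.array(p['dist'],float))[0].reshape(-1,2)
def ray(p,uv,z):
    n=cv2.undistortPoints(np.array([[uv]],float),p['intrinsics'],np.array(p['dist'],float)).ravel()
    V=p['view'];R=V[:3,:3];c=-R.T@V[:3,3];d=R.T@np.array([n[0],n[1],1]);return c+d*(z-c[2])/d[2]
E
python3 - <<'E'
from look import *; from geo import *
from scipy.optimize import minimize
t=snap('top','t1.png'); s=snap('side','s1.png')
def box(x,y,a,l,w,z0,z1):
    c,sn=np.cos(a),np.sin(a)
    return [[x+c*u-sn*v,y+sn*u+c*v,z] for u in(-l/2,l/2) for v in(-w/2,w/2) for z in(z0,z1)]
g=lambda p:cv2.GaussianBlur(p['pixels'],(0,0),.6).astype(float)
def soft(p,hull,roi,K=8):
    x0,y0,w,h=roi; m=np.zeros((h*K,w*K),np.uint8)
    q=((proj(p,hull)-[x0,y0]+.5)*K).astype(np.float32)
    cv2.fillConvexPoly(m,cv2.convexHull(q).astype(int),255)
    return cv2.resize(m,(w,h),interpolation=cv2.INTER_AREA)/255.
rt=(340,190,45,40); rs=(272,148,36,25)
it=g(t)[rt[1]:rt[1]+rt[3],rt[0]:rt[0]+rt[2]]; is_=g(s)[rs[1]:rs[1]+rs[3],rs[0]:rs[0]+rs[2]]
print(it.max(2).min(),is_.max(2).min())
# darkness by red channel
def dark(i,lo,hi): return np.clip((hi-i[:,:,0])/(hi-lo),0,1)
dt=dark(it,30,75); ds=dark(is_,60,130)
def cost(v,ws=(1,1)):
    x,y,a=v; H=box(x,y,a,56,14,70,102)
    return ws[0]*((soft(t,H,rt)-dt)**2).sum()+ws[1]*((soft(s,H,rs)-ds)**2).sum()
for ws in((1,1),(1,0),(0,1)):
    best=min((minimize(cost,[492,-324,a],args=(ws,),method='Nelder-Mead',options=dict(initial_simplex=[[492,-324,a],[500,-324,a],[492,-316,a],[492,-324,a+.3]])) for a in(-.3,0,.3)),key=lambda r:r.fun)
    print(ws,best.x,best.fun)
# overlay
out=[]
for p,roi in((t,(325,185,50,50)),(s,(265,145,50,50))):
    K=8;x0,y0,w,h=roi
    im=cv2.resize(np.clip(p['pixels'][y0:y0+h,x0:x0+w,::-1]*1.5,0,255).astype('uint8'),None,fx=K,fy=K)
    b=cv2.convexHull((((proj(p,box(*best.x,56,14,70,102))-[x0,y0]+.5)*K)).astype(int)); 
    cv2.polylines(im,[b],True,(0,0,255)); out.append(im)
cv2.imwrite('pics/fit0.png',np.hstack(out))
# lathe rays
for z in(50,):
  for uv in((262,145),(265,187),(60,151),(60,195)): print(uv,ray(t,uv,z).round(1))
E
```

```text
28.0 54.0
(1, 1) [ 4.91840424e+02 -3.23626277e+02  3.98458482e-01] 63.796333801494455
(1, 0) [ 4.91273054e+02 -3.24550888e+02  3.74293426e-01] 28.793274381648086
(0, 1) [ 493.18976475 -315.59844362    0.59186661] 21.36229048482138
(262, 145) [ 663.9 -106.3   50. ]
(265, 187) [ 560.  -111.6   50. ]
(60, 151) [655.3 393.2  50. ]
(60, 195) [545.4 386.1  50. ]
```

Run:
```python
import cv2,numpy as np
t=cv2.imread('pics/t0.png')[125:210,0:290]
s=cv2.imread('pics/s0.png')[180:384,170:280]
cv2.imwrite('pics/z2.png',cv2.resize(np.clip(t*2.2,0,255).astype('uint8'),None,fx=2.75,fy=2.75,interpolation=cv2.INTER_CUBIC))
cv2.imwrite('pics/z3.png',cv2.resize(np.clip(s*1.,0,255).astype('uint8'),None,fx=2.9,fy=2.9,interpolation=cv2.INTER_CUBIC))
```

```text
(no output)
```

View pics/fit0.png

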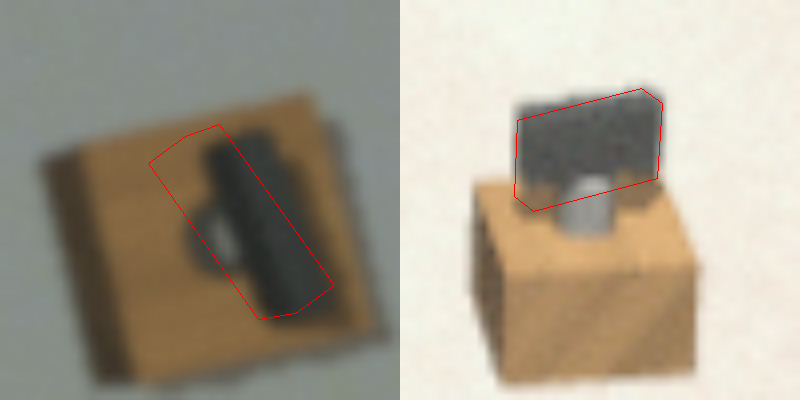

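View pics/z2.png

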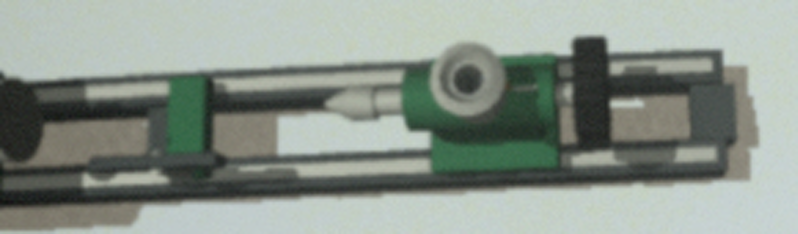

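View pics/z3.png

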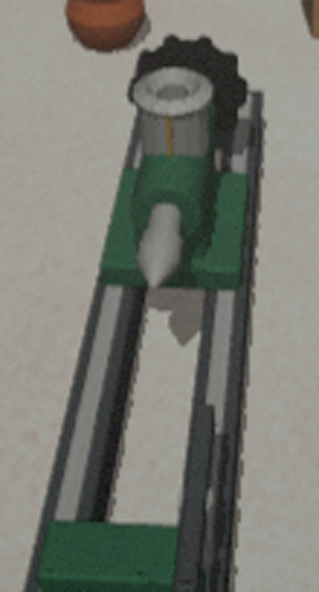

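```bash
cat > fitkey.py <<'E'
from look import *; from geo import *
from scipy.optimize import minimize
def box(x,y,a,l,w,z0,z1):
    c,sn=np.cos(a),np.sin(a)
    return [[x+c*u-sn*v,y+sn*u+c*v,z] for u in(-l/2,l/2) for v in(-w/2,w/2) for z in(z0,z1)]
def soft(p,hull,roi,K=8):
    x0,y0,w,h=roi; m=np.zeros((h*K,w*K),np.uint8)
    q=((proj(p,hull)-[x0,y0]+.5)*K)
    cv2.fillConvexPoly(m,cv2.convexHull(q.astype(np.float32)).astype(int),255)
    return cv2.resize(m,(w,h),interpolation=cv2.INTER_AREA)/255.
E
python3 - <<'E'
from fitkey import *
t=snap('top','t1.png'); s=snap('side','s1.png')
rt=(340,190,45,40); rs=(270,146,40,27)
cr=lambda p,r:p['pixels'][r[1]:r[1]+r[3],r[0]:r[0]+r[2]].astype(float)
it=cr(t,rt);is_=cr(s,rs)
print(it[6:30,10:30,0].astype(int)[::3]);print((it[...,0]-it[...,2])[6:30,10:30].astype(int)[::3])
print(is_[4:27,8:32,0].astype(int)[::2])
mt=((it[...,0]<62)&(it[...,0]-it[...,2]<8)).astype(float)
ms=((is_[...,0]<110)&(is_[...,0]-is_[...,2]<15)).astype(float)
k=lambda m:(cv2.connectedComponentsWithStats(m.astype(np.uint8)))
def big(m):
    n,l,st,_=k(m);return (l==1+np.argmax(st[1:,4])).astype(float)
mt,ms=big(mt),big(ms);print(mt.sum(),ms.sum())
def cost(v,ws=(1,1)):
    x,y,a=v; H=box(x,y,a,56,14,70,102)
    return ws[0]*((soft(t,H,rt)-mt)**2).sum()+ws[1]*((soft(s,H,rs)-ms)**2).sum()
for ws in((1,1),(1,0),(0,1)):
    b=min((minimize(cost,[492,y,a],args=(ws,),method='Nelder-Mead',options=dict(initial_simplex=[[492,y,a],[498,y,a],[492,y+5,a],[492,y,a+.2]])) for a in(0,.2,.4) for y in(-328,-323)),key=lambda r:r.fun)
    print(ws,b.x,b.fun)
    if ws==(1,1): best=b
out=[]
for p,roi,m,r in((t,(325,185,50,50),mt,rt),(s,(265,145,50,50),ms,rs)):
    K=8;x0,y0,w,h=roi
    im=cv2.resize(np.clip(p['pixels'][y0:y0+h,x0:x0+w,::-1]*1.5,0,255).astype('uint8'),None,fx=K,fy=K)
    for z in((70,102),(102,102)):
        b=cv2.convexHull((((proj(p,box(*best.x,56,14,*z))-[x0,y0]+.5)*K)).astype(np.float32)).astype(int); cv2.polylines(im,[b],True,(0,0,255))
    out.append(im)
cv2.imwrite('pics/fit1.png',np.hstack(out))
E
```

```text
[[91 90 90 90 91 90 89 89 89 90 89 88 88 86 89 90 91 90 90 90]
 [87 87 85 86 84 82 82 82 82 83 84 84 84 84 85 84 82 85 89 90]
 [77 70 58 52 46 42 41 39 45 62 80 82 83 83 81 75 66 68 79 88]
 [54 34 29 27 30 37 37 38 38 41 50 58 66 79 87 86 77 69 77 86]
 [75 52 33 28 27 30 35 36 36 37 37 42 54 65 79 86 83 73 68 78]
 [43 41 39 30 28 27 30 34 37 37 36 37 43 53 67 82 88 83 72 71]
 [42 52 65 59 39 28 28 28 34 36 37 34 36 42 52 62 75 84 81 72]
 [45 43 48 55 48 32 29 26 31 33 37 37 37 37 40 48 62 74 82 77]]
[[-1 -2 -1  0 -1 -3 -2  0  3  6  7 11 15 13  7  1  0 -2 -3 -3]
 [22 27 30 34 35 37 38 39 40 41 42 41 43 38 25  9  2  0 -1  0]
 [37 32 24 18 12  5  4  2  9 25 38 41 42 42 39 27 11  6  2 -1]
 [21  6  0 -1  1  0 -1 -1  0  4 15 24 31 38 45 40 27 10  2 -3]
 [37 19  5  0  1 -2  0 -2 -1 -1  2 10 22 29 38 43 37 21  8  2]
 [ 8  4  1  0  1 -1 -2 -1 -1 -1 -1  1  8 20 32 39 41 33 18  7]
 [ 1  2  3  3  2  0  1  0  1 -2 -1 -1  0  8 19 28 35 40 32 14]
 [ 8  3  3  3  3  1  1  0  0 -2 -1 -2  0  1  5 17 27 35 38 25]]
[[162 162 160 160 161 162 163 162 162 164 163 164 163 163 163 162 160 163
  163 164 163 16
[... 660 characters left out ...]
57  58  62  59  58  57  55  56
   57 101 154 163 163 162]
 [159 106  59  54  59  59  62  60  53  55  55  59  55  52  77  76  61  70
   67 138 159 163 163 162]
 [140 140  97  77  81  79  76  60  82 104 119 124 113  89  90  94  90  95
   91  89 151 162 160 162]
 [144 101  91  89  89  90  78  86  94  98 101 102 101  89  90  93  92  96
  121 145 144 155 161 163]
 [143 140 123 119 120 116  87  87  95 100 103 103 100  93 138 149 148 148
  150 150 144 141 156 163]]
217.0 218.0
(1, 1) [ 4.92445404e+02 -3.21804842e+02  3.82366103e-01] 115.98908112264515
(1, 0) [ 4.92333205e+02 -3.21920593e+02  3.24084471e-01] 65.31587850826605
(0, 1) [ 4.92763393e+02 -3.22228076e+02  4.33418639e-01] 48.43168012302961
```

View pics/fit1.png

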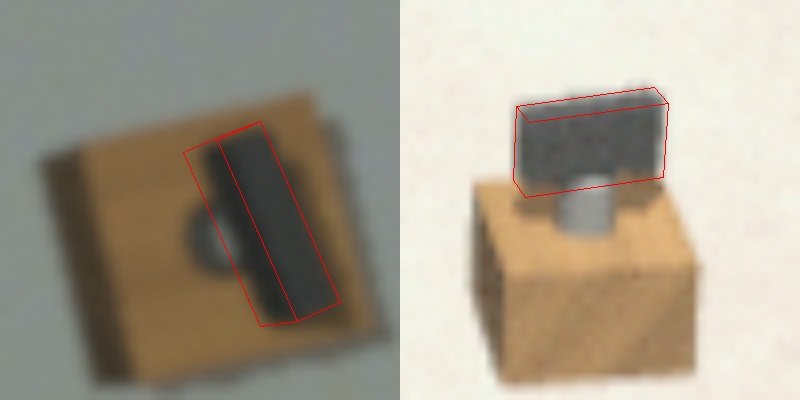

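```bash
cat > go.py <<'E'
from look import *; from geo import *
from scipy.spatial.transform import Rotation as Rn
def R():
    q=ctrl.sense()['ee_rot'];return Rn.from_quat([q[1],q[2],q[3],q[0]]).as_matrix()
def st():
    s=ctrl.sense();M=R();print('t',round(s['time_s'],2),'pos',s['eef_pos'].round(1),'F',s['force'].round(1),'T',s['wrist_torque'].round(2),'g',round(s['grip_width'],3),'j',s['joints'].round(2),'ax',M.T.round(3).tolist(),'handle(y) yaw',round(np.arctan2(M[1,1],M[0,1]),3));return s,M
def to(P,yaw=None):
    s,M=st();d=M.T@(np.array(P)-s['eef_pos'])/10;print('shift cm',d.round(2))
    if yaw is not None:
        a=np.arctan2(M[1,1],M[0,1]);dy=(yaw-a+np.pi/2)%np.pi-np.pi/2
        print('turn options (5deg units, +=cw)',[-round(np.degrees(e)/5,2) for e in(dy,dy+np.pi,dy-np.pi)])
E
python3 - <<'E'
from go import *
to([492.5,-323,160],0.345)
t=capture('top');s=capture('side')
print(proj(t,[611,90,192]),proj(s,[611,90,192]))
print(ray(t,(169.6,153.3),192),ray(s,(229.6,211.2),192))
for sh,p in(('top',t),('side',s)):
    im=cv2.cvtColor(p['pixels'],cv2.COLOR_RGB2GRAY)
    c=proj(p,[611,90,192])[0];x0,y0=(c-12).astype(int)
    print(sh,x0,y0);print(im[y0:y0+24,x0:x0+24])
E
```

```text
t 1.4 pos [144.5 504.7 231.3] F [-0.7  0.2 -0.6] T [0.01 0.06 0.03] g 0.997 j [ 1.07  0.31  1.5   0.    1.33 -0.22] ax [[-0.0, -0.0, -1.0], [-0.961, 0.275, 0.0], [0.275, 0.961, -0.0]] handle(y) yaw 2.863
shift cm [  7.13 -56.24 -70.  ]
turn options (5deg units, +=cw) [np.float64(-7.15), np.float64(-43.15), np.float64(28.85)]
[[169.59488416 152.05255767]] [[229.13811961 208.51192128]]
[608.41769188  89.93398229 192.        ] [608.75989249  99.17613956 192.        ]
top 157 140
[[91 92 93 93 92 92 92 89 87 82 81 79 77 78 77 77 81 84 89 90 90 92 92 94]
 [92 91 93 91 92 90 87 82 76 71 69 66 66 66 66 66 67 71 74 79 86 91 92 92]
 [92 93 92 91 87 82 76 72 68 65 62 61 62 62 60 59 60 60 61 66 74 82 88 92]
 [92 92 92 89 83 73 68 65 64 62 60 60 61 60 60 58 59 59 58 59 62 70 81 88]
 [92 92 90 83 76 67 65 62 60 59 57 59 59 59 60 61 61 60 59 58 57 60 71 81]
 [86 87 81 75 70 64 60 57 54 54 55 58 59 59 62 62 63 64 62 59 56 57 61 64]
 [70 72 74 70 66 59 53 54 53 54 56 60 62 62 63 65 65 65 65 61 59 57 56 57]
 [55 65 69 68 60 51 49 49 54 58 60 65 66 65 66 67 67 66 64 65 62 58 55 54]
 [56 67 69 64 55 48
[... 2919 characters left out ...]
22 125 130 128 123 119  93  95  92  94 100 102 103 101 102 102 117
  128 123 135 133 132 131]
 [119 124 129 132 131 132 131 117 124 120 118 108 117 126 126 127 124 138
  141 138 137 136 133 134]
 [101 128 132 133 133 131 132 136 145 144 139 132 144 148 147 146 132 144
  144 141 139 137 131 122]
 [ 83 108 126 132 131 131 143 146 146 142 145 146 152 151 148 150 142 144
  142 142 143 142 111  93]
 [ 92  70  96 114 125 126 144 144 143 142 142 146 150 150 145 147 148 143
  144 128 123 118  88  73]
 [ 99  62  74  85 100 108 121 135 132 142 134 144 151 150 139 140 131 123
  119  94  88  70  69  72]
 [ 89  69  82  80  66  85  79 102 101 113 107 122 126 123 109 107  92  79
   66  67  83  76  69  72]]
```

Call:
{"fn": "send_rows", "kwargs": {
  "rows": "1 0 -28 -35 14; 1 0 -28 -35 14; 1 0 -28 -35 14; 1 0 -28 -35 14; 1 0 -28 -35 14; 1 0 -28 -35 14; 1 0 -28 -35 14; 1 0 -28 -35 14; 1 0 -28 -35 14; 1 0 -28 -35 14; 1 0 -28 -35 14",
  "grip_force": 50
}}

```text
time_s: 2.6
eef_pos: [317.5, 90.5, 231.3]
ee_rot: [0.707, -0.024, 0.707, 0.024]
force: [0.2, 1.1, -1.4]
grip_width: 1.002
```

```bash
python3 -c "
from go import *
to([492.5,-323,160],0.345)"
```

```text
t 2.6 pos [317.5  90.5 231.3] F [ 0.2  1.1 -1.4] T [ 0.02  0.03 -0.  ] g 1.002 j [-0.08 -0.14  2.    0.    1.29 -0.15] ax [[-0.0, 0.0, -1.0], [-0.067, 0.998, 0.0], [0.998, 0.067, -0.0]] handle(y) yaw 1.638
shift cm [  7.12 -42.43  14.68]
turn options (5deg units, +=cw) [np.float64(14.82), np.float64(-21.18), np.float64(50.82)]
```

Call:
{"fn": "send_rows", "kwargs": {
  "rows": "1 0 -42.4 14.7 14.8; 1 0 -42.4 14.7 14.8; 1 0 -42.4 14.7 14.8; 1 0 -42.4 14.7 14.8; 1 0 -42.4 14.7 14.8; 1 0 -42.4 14.7 14.8; 1 3 -42.4 14.7 14.8; 1 5 -42.4 14.7 14.8; 1 7 -42.4 14.7 14.8; 1 7 -42.4 14.7 14.8; 1 7 -42.4 14.7 14.8"
}}

```text
time_s: 3.7
eef_pos: [494.6, -320.0, 158.8]
ee_rot: [0.578, 0.405, 0.581, -0.405]
force: [0.0, 1.0, 0.6]
grip_width: 0.999
```

```bash
python3 -c "
from go import *
to([492.5,-323,69.5],0.345)
t=snap('top','t2.png');s=snap('side','s2.png')
for p in (t,s):
  for n in ('key_handle','block'): print(n,[(d['location'].round(1) if hasattr(d['location'],'round') else d['location'],d['confidence']) for d in nets.spot_point(p,n)[:2]])
f=lambda p,x0,y0,w,h,k:cv2.resize(np.clip(p['pixels'][y0:y0+h,x0:x0+w,::-1]*1.6,0,255).astype('uint8'),None,fx=k,fy=k,interpolation=cv2.INTER_CUBIC)
cv2.imwrite('pics/z4.png',np.hstack([f(t,315,175,70,70,5.5),f(s,255,115,70,70,5.5)]))"
```

```text
t 3.7 pos [ 494.6 -320.   158.8] F [0.  1.  0.6] T [ 0.01 -0.03  0.04] g 0.999 j [-0.77  0.52  1.39  0.    1.24  0.45] ax [[-0.003, 0.003, -1.0], [0.939, 0.344, -0.002], [0.344, -0.939, -0.004]] handle(y) yaw 0.352
shift cm [ 8.93 -0.28  0.24]
turn options (5deg units, +=cw) [np.float64(0.08), np.float64(-35.92), np.float64(36.08)]
key_handle []
block [([492.7, -327.5, -0.5], 0.7)]
key_handle [([492.3, -322.3, 89.3], 0.79)]
block [([493.8, -326.6, -4.9], 0.62), ([414.3, 123.8, -1.6], 0.3)]
```

View pics/z4.png

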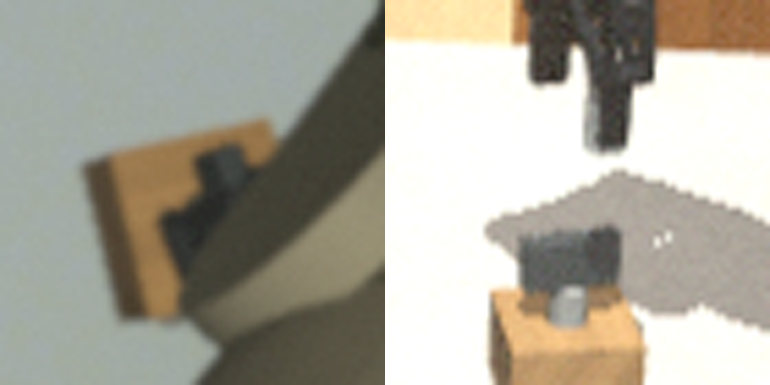

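Call:
{"fn": "send_rows", "kwargs": {
  "rows": "1 3 -0.3 0.2 0; 1 6 -0.3 0.2 0; 1 8 -0.3 0.2 0; 1 8.9 -0.3 0.2 0; 1 8.9 -0.3 0.2 0; 1 8.9 -0.3 0.2 0",
  "grip_force": 20
}}

```text
time_s: 4.6
eef_pos: [492.2, -324.6, 73.7]
ee_rot: [0.58, 0.405, 0.579, -0.405]
force: [-0.4, 0.6, -0.3]
grip_width: 0.999
```

```bash
python3 -c "
from go import *
to([492.5,-323,69.5],0.345)
s=snap('side','s3.png')
f=lambda p,x0,y0,w,h,k:cv2.resize(np.clip(p['pixels'][y0:y0+h,x0:x0+w,::-1]*1.6,0,255).astype('uint8'),None,fx=k,fy=k,interpolation=cv2.INTER_CUBIC)
cv2.imwrite('pics/z5.png',f(s,245,100,90,100,6))"
```

```text
t 4.6 pos [ 492.2 -324.6   73.7] F [-0.4  0.6 -0.3] T [-0.03  0.01  0.01] g 0.999 j [-0.78  0.61  1.48 -0.    1.05  0.44] ax [[0.001, -0.001, -1.0], [0.939, 0.343, 0.001], [0.343, -0.939, 0.002]] handle(y) yaw 0.35
shift cm [ 0.42  0.09 -0.14]
turn options (5deg units, +=cw) [np.float64(0.06), np.float64(-35.94), np.float64(36.06)]
```

View pics/z5.png

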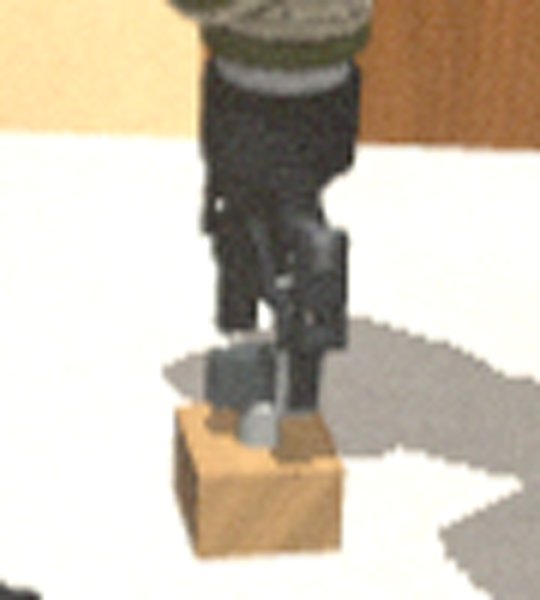

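Call:
{"fn": "send_rows", "kwargs": {
  "rows": "1 0.3 0 -0.1 0; 0.6 0.3 0 -0.1 0; 0.4 0.3 0 -0.1 0; 0.3 0.3 0 -0.1 0; 0.25 0.3 0 -0.1 0; 0.2 0.3 0 -0.1 0; 0.2 0.3 0 -0.1 0",
  "grip_force": 20
}}

```text
time_s: 5.35
eef_pos: [491.4, -323.5, 69.5]
ee_rot: [0.579, 0.405, 0.579, -0.405]
force: [-0.1, -0.3, 1.6]
grip_width: 0.227
```

```bash
python3 -c "
from go import *
st()"
```

```text
t 5.35 pos [ 491.4 -323.5   69.5] F [-0.1 -0.3  1.6] T [ 0.03 -0.02 -0.05] g 0.227 j [-0.78  0.62  1.49 -0.    1.04  0.44] ax [[0.0, -0.0, -1.0], [0.94, 0.342, 0.0], [0.342, -0.94, 0.0]] handle(y) yaw 0.349
```

Call:
{"fn": "send_rows", "kwargs": {
  "rows": "0.14 0 0 0 0; 0.1 0 0 0 0; 0.1 0 0 0 0; 0.1 0 0 0 0",
  "grip_force": 20
}}

```text
time_s: 5.75
eef_pos: [491.4, -323.5, 69.4]
ee_rot: [0.579, 0.405, 0.579, -0.405]
force: [0.3, -0.0, 2.4]
grip_width: 0.225
```

```bash
python3 -c "
from go import *
st()"
```

```text
t 5.75 pos [ 491.4 -323.5   69.4] F [ 0.3 -0.   2.4] T [-0.01 -0.05  0.01] g 0.225 j [-0.78  0.62  1.49 -0.    1.04  0.44] ax [[0.0, -0.0, -1.0], [0.94, 0.343, 0.0], [0.343, -0.94, 0.0]] handle(y) yaw 0.35
```

```bash
python3 -c "
from go import *
s=snap('side','s4.png');t=snap('top','t4.png')
f=lambda p,x0,y0,w,h,k:cv2.resize(np.clip(p['pixels'][y0:y0+h,x0:x0+w,::-1]*1.6,0,255).astype('uint8'),None,fx=k,fy=k,interpolation=cv2.INTER_CUBIC)
cv2.imwrite('pics/z6.png',np.hstack([f(s,255,130,60,60,6.5),f(t,325,185,60,60,6.5)]))"
```

```text
(no output)
```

View pics/z6.png

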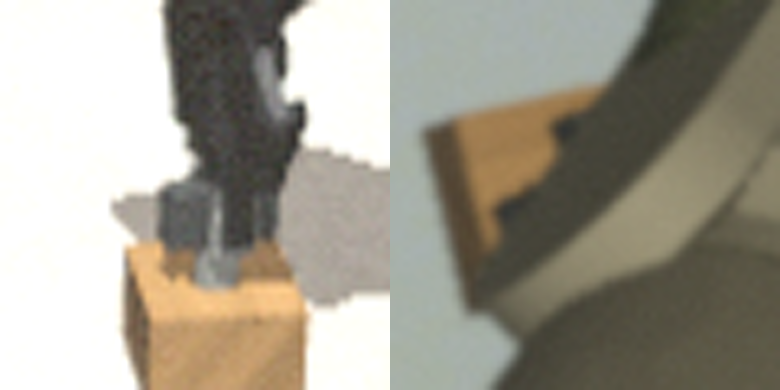

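Call:
{"fn": "send_rows", "kwargs": {
  "rows": "0.1 0 0 0 0; 0.1 0 0 0 0; 0.1 -0.5 0 0 0; 0.1 -1 0 0 0; 0.1 -1.5 0 0 0; 0.1 -2 0 0 0",
  "grip_force": 60
}}

```text
time_s: 6.45
eef_pos: [491.3, -323.9, 89.2]
ee_rot: [0.58, 0.405, 0.579, -0.406]
force: [2.0, -4.4, -5.5]
grip_width: 0.154
```

```bash
python3 -c "
from go import *
st()"
```

```text
t 6.45 pos [ 491.3 -323.9   89.2] F [ 2.  -4.4 -5.5] T [-0.98 -0.58 -0.02] g 0.154 j [-0.78  0.59  1.47 -0.    1.08  0.44] ax [[0.0, -0.001, -1.0], [0.94, 0.342, 0.0], [0.342, -0.94, 0.001]] handle(y) yaw 0.349
```

Call:
{"fn": "send_rows", "kwargs": {
  "rows": "0.1 -0.4 0 0.1 0; 0.1 -0.8 0 0.1 0; 0.1 -1.2 0 0.1 0; 0.1 -1.6 0 0.1 0; 0.1 -2 0 0.1 0; 0.1 -2.4 0 0.1 0; 0.1 -2.8 0 0.1 0; 0.1 -2.8 0 0.1 0"
}}

```text
time_s: 7.25
eef_pos: [491.8, -324.5, 118.0]
ee_rot: [0.58, 0.405, 0.579, -0.405]
force: [-0.3, 0.0, -1.6]
grip_width: 0.154
```

```bash
python3 -c "
from go import *
to([610,91,290])
s=snap('side','s5.png')
f=lambda p,x0,y0,w,h,k:cv2.resize(np.clip(p['pixels'][y0:y0+h,x0:x0+w,::-1]*1.6,0,255).astype('uint8'),None,fx=k,fy=k,interpolation=cv2.INTER_CUBIC)
cv2.imwrite('pics/z7.png',f(s,245,100,80,100,6))"
```

```text
t 7.25 pos [ 491.8 -324.5  118. ] F [-0.3  0.  -1.6] T [-0.03  0.04 -0.01] g 0.154 j [-0.78  0.56  1.44  0.    1.14  0.44] ax [[0.001, -0.001, -1.0], [0.94, 0.342, 0.0], [0.342, -0.94, 0.001]] handle(y) yaw 0.35
shift cm [-17.22  25.34 -34.98]
```

View pics/z7.png

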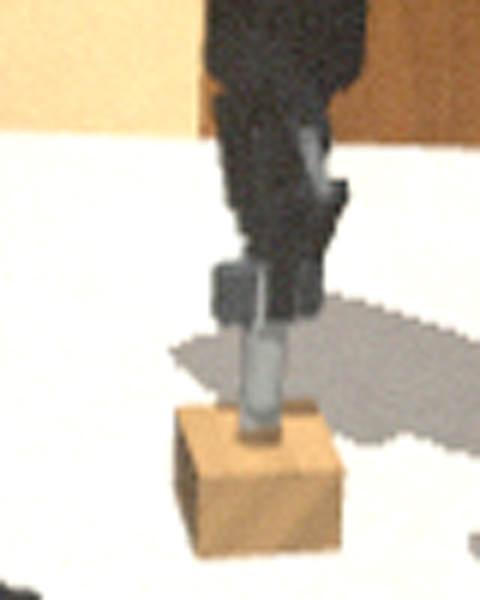

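Call:
{"fn": "send_rows", "kwargs": {
  "rows": "0.1 -5 0 0 0; 0.1 -10 0 0 2; 0.1 -15 0 0 3.5; 0.1 -17.2 4 -5 5; 0.1 -17.2 8 -10 6.5; 0.1 -17.2 11 -14 8; 0.1 -17.2 14 -18 9.5; 0.1 -17.2 17 -22 11; 0.1 -17.2 20 -26 11.8; 0.1 -17.2 22.5 -30 11.8; 0.1 -17.2 24 -33 11.8; 0.1 -17.2 24 -33 11.8"
}}

```text
time_s: 8.5
eef_pos: [604.1, 72.6, 288.8]
ee_rot: [-0.306, -0.637, -0.307, 0.637]
force: [-0.2, -0.5, -1.6]
grip_width: 0.158
```

```bash
python3 -c "
from go import *
to([610,91,290],-.68)"
```

```text
t 8.5 pos [604.1  72.6 288.8] F [-0.2 -0.5 -1.6] T [-0.03 -0.02 -0.05] g 0.158 j [-0.07  0.48  1.12  0.    1.55  2.17] ax [[-0.001, 0.001, -1.0], [0.78, -0.625, -0.001], [-0.625, -0.78, -0.001]] handle(y) yaw -0.675
shift cm [-0.12 -0.69 -1.8 ]
turn options (5deg units, +=cw) [np.float64(0.05), np.float64(-35.95), np.float64(36.05)]
```

Call:
{"fn": "send_rows", "kwargs": {
  "rows": "0.1 0.2 -0.7 -1.8 0; 0.1 0.5 -0.7 -1.8 0; 0.1 1 -0.7 -1.8 0; 0.1 1 -0.7 -1.8 0; 0.1 1 -0.7 -1.8 0; 0.1 1 -0.7 -1.8 0"
}}

```text
time_s: 9.1
eef_pos: [610.0, 85.7, 279.6]
ee_rot: [0.304, 0.638, 0.304, -0.638]
force: [1.0, 0.1, -2.2]
grip_width: 0.154
```

```bash
python3 -c "
from go import *
to([610,91,280],-.68)
s=snap('side','s6.png');t=snap('top','t6.png')
for p in(s,t):
  for n in ('key_tip','key_handle','socket','lock_face'): print(n,[(np.round(d['location'],1).tolist(),round(d['confidence'],2)) for d in nets.spot_point(p,n)[:2]])
f=lambda p,x0,y0,w,h,k:cv2.resize(np.clip(p['pixels'][y0:y0+h,x0:x0+w,::-1]*1.6,0,255).astype('uint8'),None,fx=k,fy=k,interpolation=cv2.INTER_CUBIC)
cv2.imwrite('pics/z8.png',np.hstack([f(s,195,160,65,80,6),f(t,135,125,65,80,6)]))"
```

```text
t 9.1 pos [610.   85.7 279.6] F [ 1.   0.1 -2.2] T [-0.02  0.05  0.03] g 0.154 j [-0.05  0.5   1.11 -0.    1.54  2.2 ] ax [[0.0, -0.0, -1.0], [0.777, -0.63, 0.0], [-0.63, -0.777, -0.0]] handle(y) yaw -0.681
shift cm [-0.04 -0.34 -0.41]
turn options (5deg units, +=cw) [np.float64(-0.01), np.float64(-36.01), np.float64(35.99)]
key_tip [([613.6, 85.8, 218.7], 0.94)]
key_handle [([610.5, 85.0, 299.7], 0.69), ([616.2, 91.7, 188.9], 0.47)]
socket [([615.0, 86.9, 187.5], 0.84)]
lock_face [([609.0, 92.8, 162.2], 0.74)]
key_tip []
key_handle [([612.7, 86.1, 296.9], 0.55), ([740.3, -263.8, -1.3], 0.51)]
socket [([609.6, 93.6, 195.2], 0.75), ([612.3, 89.0, -2.3], 0.23)]
lock_face [([612.2, 86.0, 299.4], 0.51)]
```

View pics/z8.png

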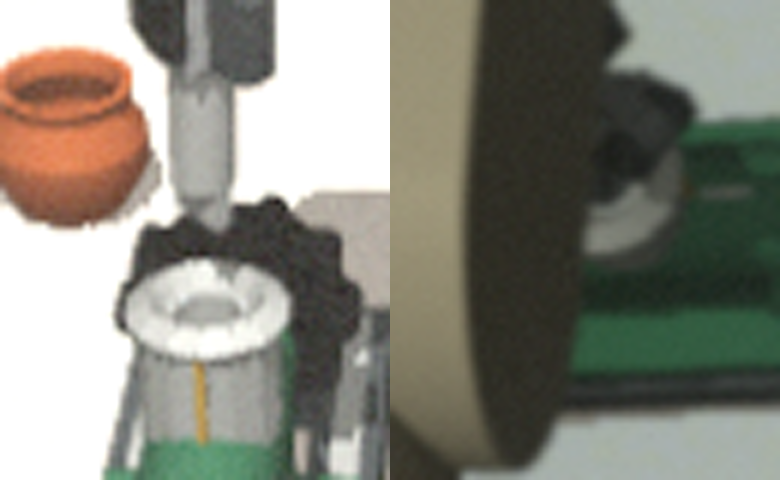

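Call:
{"fn": "send_rows", "kwargs": {
  "rows": "0.1 0.5 -0.35 -0.35 0; 0.1 1.2 -0.35 -0.35 0; 0.1 2 -0.35 -0.35 0; 0.1 2.5 -0.35 -0.35 0; 0.1 2.8 -0.35 -0.35 0; 0.1 2.8 -0.35 -0.35 0"
}}

```text
time_s: 10.2
eef_pos: [609.4, 91.1, 250.8]
ee_rot: [-0.304, -0.638, -0.305, 0.638]
force: [0.1, -0.1, -1.7]
grip_width: 0.153
```

```bash
python3 -c "
from go import *
to([609.5,90.5,243],-.68)
s=snap('side','s7.png');t=snap('top','t7.png')
f=lambda p,x0,y0,w,h,k:cv2.resize(np.clip(p['pixels'][y0:y0+h,x0:x0+w,::-1]*1.6,0,255).astype('uint8'),None,fx=k,fy=k,interpolation=cv2.INTER_CUBIC)
cv2.imwrite('pics/z9.png',np.hstack([f(s,195,160,65,80,6),f(t,135,125,65,80,6)]))"
```

```text
t 10.2 pos [609.4  91.1 250.8] F [ 0.1 -0.1 -1.7] T [0.01 0.03 0.04] g 0.153 j [-0.04  0.51  1.16 -0.    1.47  2.21] ax [[-0.001, -0.0, -1.0], [0.777, -0.629, -0.001], [-0.629, -0.777, 0.001]] handle(y) yaw -0.68
shift cm [0.78 0.05 0.04]
turn options (5deg units, +=cw) [np.float64(-0.0), np.float64(-36.0), np.float64(36.0)]
```

View pics/z9.png

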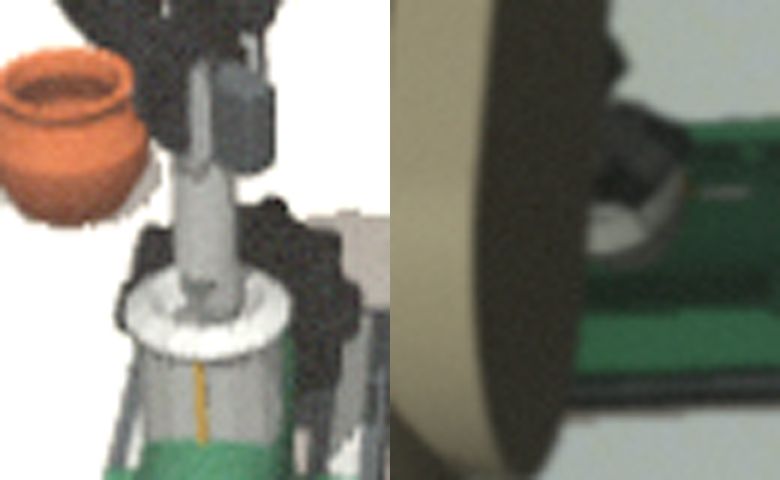

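Call:
{"fn": "send_rows", "kwargs": {
  "rows": "0.1 0.2 0 0 0; 0.1 0.4 0 0 0; 0.1 0.6 0 0 0; 0.1 0.8 0 0 0; 0.1 0.8 0 0 0"
}}

```text
time_s: 10.8
eef_pos: [609.4, 91.2, 242.9]
ee_rot: [-0.304, -0.638, -0.305, 0.638]
force: [-0.3, -0.6, -1.4]
grip_width: 0.157
```

```bash
python3 -c "
from go import *
st()"
```

```text
t 10.8 pos [609.4  91.2 242.9] F [-0.3 -0.6 -1.4] T [-0.01 -0.04  0.01] g 0.157 j [-0.04  0.51  1.18 -0.    1.45  2.21] ax [[-0.001, -0.0, -1.0], [0.777, -0.629, -0.0], [-0.629, -0.777, 0.0]] handle(y) yaw -0.68
```

No contact yet; continue to the bore.

Call:
{"fn": "send_rows", "kwargs": {
  "rows": "0.1 0.2 0 0 0; 0.1 0.4 0 0 0; 0.1 0.6 0 0 0; 0.1 0.6 0 0 0"
}}

```text
time_s: 11.2
eef_pos: [609.4, 91.2, 236.9]
ee_rot: [-0.304, -0.638, -0.305, 0.638]
force: [0.6, -0.3, -2.2]
grip_width: 0.152
```

```bash
python3 -c "
from go import *
st()"
```

```text
t 11.2 pos [609.4  91.2 236.9] F [ 0.6 -0.3 -2.2] T [ 0.04 -0.02 -0.03] g 0.152 j [-0.04  0.52  1.19 -0.    1.44  2.21] ax [[-0.001, 0.0, -1.0], [0.777, -0.629, -0.0], [-0.629, -0.777, 0.0]] handle(y) yaw -0.68
```

Call:
{"fn": "send_rows", "kwargs": {
  "rows": "0.1 0.2 0 0 0; 0.1 0.4 0 0 0; 0.1 0.6 0 0 0; 0.1 0.6 0 0 0"
}}

```text
time_s: 11.6
eef_pos: [609.3, 91.2, 230.9]
ee_rot: [-0.304, -0.638, -0.305, 0.638]
force: [-0.3, 0.1, -2.3]
grip_width: 0.153
```

```bash
python3 -c "
from go import *
st()"
```

```text
t 11.6 pos [609.3  91.2 230.9] F [-0.3  0.1 -2.3] T [ 0.05 -0.01 -0.02] g 0.153 j [-0.04  0.52  1.2  -0.    1.43  2.21] ax [[-0.001, 0.0, -1.0], [0.777, -0.629, -0.001], [-0.629, -0.777, 0.0]] handle(y) yaw -0.68
```

Call:
{"fn": "send_rows", "kwargs": {
  "rows": "0.1 0.15 0 0 0; 0.1 0.3 0 0 0; 0.1 0.45 0 0 0; 0.1 0.45 0 0 0"
}}

```text
time_s: 12.0
eef_pos: [609.4, 91.2, 226.5]
ee_rot: [-0.304, -0.638, -0.305, 0.638]
force: [-0.4, -0.8, -1.5]
grip_width: 0.151
```

```bash
python3 -c "
from go import *
st()"
```

```text
t 12.0 pos [609.4  91.2 226.5] F [-0.4 -0.8 -1.5] T [-0.05 -0.01  0.02] g 0.151 j [-0.04  0.52  1.21 -0.    1.42  2.21] ax [[-0.0, 0.0, -1.0], [0.777, -0.629, -0.0], [-0.629, -0.777, 0.0]] handle(y) yaw -0.68
```

Call:
{"fn": "send_rows", "kwargs": {
  "rows": "0.1 0.1 0 0 0; 0.1 0.2 0 0 0; 0.1 0.3 0 0 0; 0.1 0.3 0 0 0"
}}

```text
time_s: 12.4
eef_pos: [609.6, 91.2, 224.5]
ee_rot: [0.305, 0.638, 0.304, -0.638]
force: [-0.4, -0.3, 4.2]
grip_width: 0.154
```

```bash
python3 -c "
from go import *
st()"
```

```text
t 12.4 pos [609.6  91.2 224.5] F [-0.4 -0.3  4.2] T [0.01 0.29 0.04] g 0.154 j [-0.04  0.52  1.21  0.    1.41  2.21] ax [[0.001, -0.0, -1.0], [0.777, -0.629, 0.001], [-0.629, -0.777, -0.001]] handle(y) yaw -0.68
```

Call:
{"fn": "send_rows", "kwargs": {
  "rows": "0.1 0 0 0 -0.4; 0.1 0 0 0 -0.8; 0.1 0 0 0 -1.2; 0.1 0 0 0 -1.6; 0.1 0 0 0 -2; 0.1 0 0 0 -2.4"
}}

```text
time_s: 13.0
eef_pos: [609.8, 91.2, 224.5]
ee_rot: [0.37, 0.603, 0.37, -0.602]
force: [-0.2, 1.1, 2.3]
grip_width: 0.16
```

```bash
python3 -c "
from go import *
st()"
```

```text
t 13.0 pos [609.8  91.2 224.5] F [-0.2  1.1  2.3] T [ 0.08 -0.04 -0.  ] g 0.16 j [-0.04  0.52  1.21  0.    1.41  2.  ] ax [[0.002, 0.0, -1.0], [0.892, -0.452, 0.002], [-0.452, -0.892, -0.001]] handle(y) yaw -0.469
```

Call:
{"fn": "send_rows", "kwargs": {
  "rows": "0.1 0.03 0 0 -0.4; 0.1 0.05 0 0 -0.8; 0.1 0.05 0 0 -1.2; 0.1 0.05 0 0 -1.6; 0.1 0.05 0 0 -2; 0.1 0.05 0 0 -2.4"
}}

```text
time_s: 13.6
eef_pos: [609.9, 91.1, 224.4]
ee_rot: [0.432, 0.561, 0.43, -0.56]
force: [-1.5, -0.2, 5.5]
grip_width: 0.154
```

```bash
python3 -c "
from go import *
st()"
```

```text
t 13.6 pos [609.9  91.1 224.4] F [-1.5 -0.2  5.5] T [-0.12  0.1  -0.02] g 0.154 j [-0.04  0.52  1.21 -0.    1.41  1.79] ax [[0.002, -0.0, -1.0], [0.966, -0.257, 0.002], [-0.257, -0.966, -0.0]] handle(y) yaw -0.26
```

Call:
{"fn": "send_rows", "kwargs": {
  "rows": "0.1 0 0 0 -0.4; 0.1 0 0 0 -0.8; 0.1 0 0 0 -1.2; 0.1 0 0 0 -1.6; 0.1 0 0 0 -2; 0.1 0 0 0 -2.4"
}}

```text
time_s: 14.2
eef_pos: [609.9, 90.9, 224.2]
ee_rot: [0.488, 0.513, 0.486, -0.512]
force: [0.1, -1.4, 4.1]
grip_width: 0.159
```

```bash
python3 -c "
from go import *
st()"
```

```text
t 14.2 pos [609.9  90.9 224.2] F [ 0.1 -1.4  4.1] T [-0.2  -0.08 -0.06] g 0.159 j [-0.04  0.52  1.21 -0.    1.41  1.58] ax [[0.002, -0.001, -1.0], [0.999, -0.051, 0.002], [-0.051, -0.999, 0.0]] handle(y) yaw -0.051
```

Call:
{"fn": "send_rows", "kwargs": {
  "rows": "0.1 0.02 0 0 -0.4; 0.1 0.02 0 0 -0.8; 0.1 0.02 0 0 -1.2; 0.1 0.02 0 0 -1.6; 0.1 0.02 0 0 -2; 0.1 0.02 0 0 -2.4"
}}

```text
time_s: 14.8
eef_pos: [609.9, 90.4, 223.1]
ee_rot: [0.539, 0.459, 0.537, -0.459]
force: [1.9, -2.5, -0.0]
grip_width: 0.155
```

```bash
python3 -c "
from go import *
st()"
```

```text
t 14.8 pos [609.9  90.4 223.1] F [ 1.9 -2.5 -0. ] T [-0.83 -0.35 -0.04] g 0.155 j [-0.04  0.52  1.21 -0.    1.41  1.37] ax [[0.001, -0.002, -1.0], [0.987, 0.158, 0.001], [0.158, -0.987, 0.002]] handle(y) yaw 0.159
```

Call:
{"fn": "send_rows", "kwargs": {
  "rows": "0.1 0.05 0 0.04 0; 0.1 0.1 0 0.04 0; 0.1 0.15 0 0.04 0; 0.1 0.2 0 0.04 0; 0.1 0.2 0 0.04 0"
}}

```text
time_s: 15.3
eef_pos: [609.7, 90.4, 221.1]
ee_rot: [0.538, 0.459, 0.537, -0.459]
force: [0.2, -5.5, 1.2]
grip_width: 0.154
```

```bash
python3 -c "
from go import *
st()"
```

```text
t 15.3 pos [609.7  90.4 221.1] F [ 0.2 -5.5  1.2] T [-1.17 -0.26 -0.06] g 0.154 j [-0.04  0.52  1.21 -0.    1.4   1.37] ax [[0.0, -0.001, -1.0], [0.988, 0.156, 0.0], [0.156, -0.988, 0.001]] handle(y) yaw 0.157
```

Call:
{"fn": "send_rows", "kwargs": {
  "rows": "0.1 0 0 0.05 0; 0.1 0 0 0.1 0; 0.1 0.1 0 0.1 0; 0.1 0.2 0 0.1 0; 0.1 0.2 0 0.1 0"
}}

```text
time_s: 15.8
eef_pos: [609.6, 89.9, 218.8]
ee_rot: [0.538, 0.459, 0.538, -0.459]
force: [0.4, -1.8, -1.6]
grip_width: 0.152
```

```bash
python3 -c "
from go import *
st()"
```

```text
t 15.8 pos [609.6  89.9 218.8] F [ 0.4 -1.8 -1.6] T [-0.64 -0.16 -0.01] g 0.152 j [-0.04  0.53  1.22  0.    1.4   1.37] ax [[-0.001, 0.0, -1.0], [0.988, 0.157, -0.0], [0.157, -0.988, -0.0]] handle(y) yaw 0.158
```

Call:
{"fn": "send_rows", "kwargs": {
  "rows": "0.1 0.1 0 0.04 0; 0.1 0.2 0 0.04 0; 0.1 0.3 0 0.04 0; 0.1 0.4 0 0.04 0; 0.1 0.4 0 0.04 0"
}}

```text
time_s: 16.3
eef_pos: [609.7, 89.7, 214.9]
ee_rot: [0.538, 0.459, 0.538, -0.459]
force: [0.2, -0.0, -1.4]
grip_width: 0.155
```

```bash
python3 -c "
from go import *
st()"
```

```text
t 16.3 pos [609.7  89.7 214.9] F [ 0.2 -0.  -1.4] T [-0.04  0.01 -0.04] g 0.155 j [-0.04  0.53  1.22  0.    1.39  1.37] ax [[-0.0, 0.0, -1.0], [0.988, 0.157, -0.0], [0.157, -0.988, -0.0]] handle(y) yaw 0.158
```

Call:
{"fn": "send_rows", "kwargs": {
  "rows": "0.1 0.1 0 0 0; 0.1 0.2 0 0 0; 0.1 0.3 0 0 0; 0.1 0.35 0 0 0; 0.1 0.35 0 0 0"
}}

```text
time_s: 16.8
eef_pos: [609.9, 89.6, 212.6]
ee_rot: [0.538, 0.459, 0.538, -0.459]
force: [-1.2, 0.9, 5.7]
grip_width: 0.153
```

```bash
python3 -c "
from go import *
st()"
```

```text
t 16.8 pos [609.9  89.6 212.6] F [-1.2  0.9  5.7] T [ 0.1   0.42 -0.03] g 0.153 j [-0.04  0.53  1.23  0.    1.38  1.37] ax [[0.001, 0.0, -1.0], [0.988, 0.157, 0.001], [0.157, -0.988, -0.0]] handle(y) yaw 0.158
```

Call:
{"fn": "send_rows", "kwargs": {
  "rows": "0.1 -0.06 0 0.01 -0.8; 0.1 -0.06 0 0.03 -1.7; 0.1 -0.06 0.01 0.05 -2.5; 0.1 -0.06 0.01 0.06 -3.3; 0.1 -0.06 0.01 0.07 -4.2; 0.1 -0.06 0.02 0.07 -5; 0.1 -0.06 0.02 0.07 -5"
}}

```text
time_s: 17.5
eef_pos: [610.4, 89.0, 212.6]
ee_rot: [0.625, 0.332, 0.624, -0.331]
force: [1.4, 1.8, 2.4]
grip_width: 0.155
```

```bash
python3 -c "
from go import *
st()"
```

```text
t 17.5 pos [610.4  89.  212.6] F [1.4 1.8 2.4] T [ 0.27 -0.23  0.  ] g 0.155 j [-0.05  0.53  1.23  0.    1.38  0.93] ax [[0.001, 0.0, -1.0], [0.828, 0.56, 0.001], [0.56, -0.828, 0.0]] handle(y) yaw 0.594
```

Call:
{"fn": "send_rows", "kwargs": {
  "rows": "0.1 0 0 0.01 -0.8; 0.1 0 0.01 0.02 -1.7; 0.1 0 0.02 0.03 -2.5; 0.1 0 0.03 0.04 -3.3; 0.1 0 0.04 0.05 -4.2; 0.1 0 0.04 0.05 -5; 0.1 0 0.04 0.05 -5"
}}

```text
time_s: 18.2
eef_pos: [611.2, 88.7, 212.6]
ee_rot: [0.682, 0.19, 0.681, -0.189]
force: [2.5, 1.5, 2.6]
grip_width: 0.153
```

```bash
python3 -c "
from go import *
st()"
```

```text
t 18.2 pos [611.2  88.7 212.6] F [2.5 1.5 2.6] T [ 0.23 -0.6  -0.02] g 0.153 j [-0.05  0.53  1.22  0.    1.38  0.5 ] ax [[0.002, 0.0, -1.0], [0.516, 0.857, 0.001], [0.857, -0.516, 0.001]] handle(y) yaw 1.029
```

Call:
{"fn": "send_rows", "kwargs": {
  "rows": "0.1 0 0 0.02 -0.8; 0.1 0 0.01 0.04 -1.6; 0.1 0 0.02 0.06 -2.4; 0.1 0 0.03 0.07 -3.2; 0.1 0 0.03 0.07 -4; 0.1 0 0.03 0.07 -4"
}}

```text
time_s: 18.8
eef_pos: [611.9, 88.8, 212.6]
ee_rot: [0.704, 0.069, 0.703, -0.068]
force: [3.2, 2.7, 2.8]
grip_width: 0.152
```

```bash
python3 -c "
from go import *
st()
s=snap('side','s8.png');t=snap('top','t8.png')
f=lambda p,x0,y0,w,h,k:cv2.resize(np.clip(p['pixels'][y0:y0+h,x0:x0+w,::-1]*1.6,0,255).astype('uint8'),None,fx=k,fy=k,interpolation=cv2.INTER_CUBIC)
cv2.imwrite('pics/z10.png',np.hstack([f(s,195,160,65,80,6),f(t,135,125,65,80,6)]))"
```

```text
t 18.8 pos [611.9  88.8 212.6] F [3.2 2.7 2.8] T [ 0.56 -0.8  -0.06] g 0.152 j [-0.05  0.53  1.22  0.    1.38  0.15] ax [[0.002, 0.001, -1.0], [0.192, 0.981, 0.001], [0.981, -0.192, 0.002]] handle(y) yaw 1.377
```

View pics/z10.png

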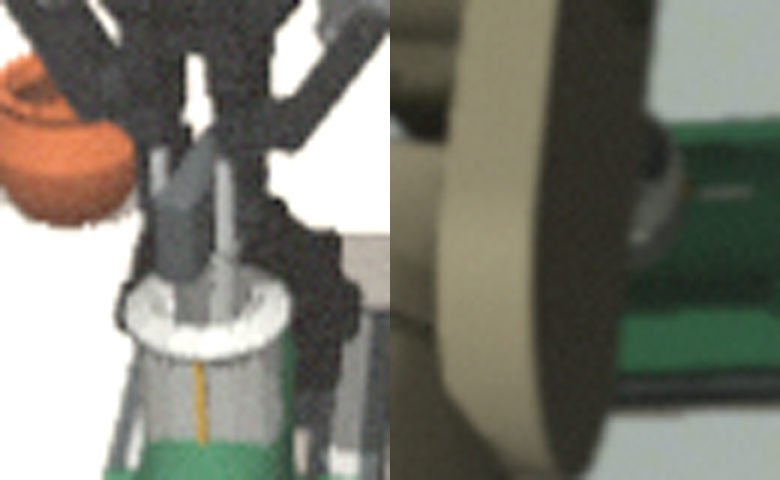

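Call:
{"fn": "send_rows", "kwargs": {
  "rows": "0.1 0 0.05 0.06 -0.4; 0.1 0 0.05 0.07 -0.8; 0.1 0 0.05 0.07 -1.2; 0.1 0 0.05 0.07 -1.6; 0.1 0 0.05 0.07 -1.6"
}}

```text
time_s: 19.4
eef_pos: [612.3, 89.0, 212.6]
ee_rot: [0.707, 0.019, 0.707, -0.019]
force: [2.7, 2.5, 4.7]
grip_width: 0.15
```

```bash
python3 -c "
from go import *
st();st()"
```

```text
t 19.4 pos [612.3  89.  212.6] F [2.7 2.5 4.7] T [ 0.52 -0.53 -0.07] g 0.15 j [-0.04  0.54  1.22  0.    1.39  0.01] ax [[0.001, 0.0, -1.0], [0.054, 0.999, 0.0], [0.999, -0.054, 0.001]] handle(y) yaw 1.517
t 19.4 pos [612.3  89.  212.6] F [2.7 2.5 4.7] T [ 0.52 -0.53 -0.07] g 0.15 j [-0.04  0.54  1.22  0.    1.39  0.01] ax [[0.001, 0.0, -1.0], [0.054, 0.999, 0.0], [0.999, -0.054, 0.001]] handle(y) yaw 1.517
```

Call:
{"fn": "send_rows", "kwargs": {
  "rows": "0.1 -0.02 0.05 0.05 -0.3; 0.1 -0.02 0.05 0.05 -0.6; 0.1 -0.02 0.05 0.05 -0.9; 0.1 -0.02 0.05 0.05 -0.9"
}}

```text
time_s: 19.8
eef_pos: [612.7, 89.1, 212.6]
ee_rot: [0.707, -0.01, 0.707, 0.009]
force: [-0.2, 1.1, 4.4]
grip_width: 0.155
```

```bash
python3 -c "
from go import *
st()"
```

```text
t 19.8 pos [612.7  89.1 212.6] F [-0.2  1.1  4.4] T [ 0.25 -0.23 -0.09] g 0.155 j [-0.04  0.54  1.22 -0.    1.39 -0.07] ax [[-0.0, -0.0, -1.0], [-0.027, 1.0, -0.0], [1.0, 0.027, -0.0]] handle(y) yaw 1.598
```

Call:
{"fn": "send_rows", "kwargs": {
  "rows": "0.1 -0.02 0 0 -0.2; 0.1 -0.02 0 0 -0.4; 0.1 -0.02 0 0 -0.6; 0.1 -0.02 0 0 -0.6"
}}

```text
time_s: 20.2
eef_pos: [612.7, 89.2, 212.6]
ee_rot: [0.707, -0.028, 0.707, 0.028]
force: [2.0, 1.2, 4.5]
grip_width: 0.151
```

```bash
python3 -c "
from go import *
st()"
```

```text
t 20.2 pos [612.7  89.2 212.6] F [2.  1.2 4.5] T [ 0.23 -0.29 -0.05] g 0.151 j [-0.04  0.54  1.22 -0.    1.39 -0.12] ax [[-0.0, -0.0, -1.0], [-0.08, 0.997, -0.0], [0.997, 0.08, -0.0]] handle(y) yaw 1.65
```

Call:
{"fn": "send_rows", "kwargs": {
  "rows": "0.1 -0.02 0 0 -0.2; 0.1 -0.02 0 0 -0.4; 0.1 -0.02 0 0 -0.4"
}}

```text
time_s: 20.5
eef_pos: [612.7, 89.3, 212.6]
ee_rot: [0.706, -0.041, 0.706, 0.041]
force: [2.3, 1.0, 2.0]
grip_width: 0.155
```

```bash
python3 -c "
from go import *
st()"
```

```text
t 20.5 pos [612.7  89.3 212.6] F [2.3 1.  2. ] T [ 0.18 -0.51 -0.1 ] g 0.155 j [-0.04  0.54  1.22 -0.    1.39 -0.16] ax [[-0.0, -0.0, -1.0], [-0.114, 0.993, 0.0], [0.993, 0.114, -0.0]] handle(y) yaw 1.685
```

Run:
```python
from go import *
t=capture('top')
im=cv2.imread('pics/t0.png')[:,:,1].astype(float)
# rail outer top edge: for columns, find strongest bright->dark gradient near rows
def edge(cols,r0f,win,sign):
    P=[]
    for c in cols:
        r0=int(round(r0f(c)));g=np.diff(cv2.GaussianBlur(im[r0-win:r0+win+1,c-2:c+3].mean(1).reshape(-1,1),(1,5),.7).ravel())*sign
        k=int(np.argmax(g)); 
        if 0<k<len(g)-1:
            a,b,d=g[k-1:k+2];P.append((c,r0-win+k+.5+.5*(a-d)/(a-2*b+d+1e-9)))
    return np.array(P)
for nm,cols,f,s in(('up L',range(80,140,3),lambda c:151-(c-60)*.03,-1),('up',range(205,260,3),lambda c:145,-1),('low',range(20,260,6),lambda c:196-(c-60)*.04,1)):
    P=edge(cols,f,5,s);print(nm,P[::3].round(1).tolist())
    for z in(50,0):
        W=np.array([ray(t,p,z)[:2] for p in P]);k=np.polyfit(W[:,1],W[:,0],1);r=W[:,0]-np.polyval(k,W[:,1]);ok=abs(r)<2*np.median(abs(r))+.3;k=np.polyfit(W[ok,1],W[ok,0],1);print(z,'yaw',-k[0],'x@91',np.polyval(k,91),ok.mean())
```

```text
up L [[80.0, 150.0], [89.0, 149.6], [98.0, 149.3], [107.0, 148.6], [116.0, 148.4], [125.0, 148.0], [134.0, 147.4]]
50 yaw 0.03055596389090551 x@91 664.105826008641 1.0
0 yaw 0.030555963890903853 x@91 678.3556001845384 1.0
up [[205.0, 144.7], [214.0, 141.7], [223.0, 143.7], [232.0, 143.5], [241.0, 143.2], [250.0, 142.8], [259.0, 142.6]]
50 yaw 0.030626873028854786 x@91 664.3073293958752 0.7368421052631579
0 yaw 0.03062687302885985 x@91 678.5698047097837 0.7368421052631579
low [[20.0, 199.1], [38.0, 198.6], [56.0, 198.4], [74.0, 197.5], [92.0, 196.8], [110.0, 195.9], [128.0, 195.6], [146.0, 194.6], [164.0, 193.9], [182.0, 193.3], [200.0, 192.6], [218.0, 191.6], [236.0, 191.3], [254.0, 190.5]]
50 yaw 0.02886254562950176 x@91 546.6592904376209 0.975
0 yaw 0.029211605604449176 x@91 553.8453969770086 0.95
```

Call:
{"fn": "send_rows", "kwargs": {
  "rows": "0.1 -0.02 0 0.02 0.3; 0.1 -0.02 0 0.02 0.7; 0.1 -0.02 -0.1 0.02 0.7; 0.1 -0.02 -0.2 0.01 0.7; 0.1 -0.02 -0.3 0 0.7; 0.1 -0.02 -0.4 -0.01 0.7; 0.1 -0.02 -0.5 -0.02 0.7"
}}

```text
time_s: 21.25
eef_pos: [612.8, 84.4, 212.7]
ee_rot: [0.707, -0.019, 0.707, 0.019]
force: [-0.1, 2.6, -0.5]
grip_width: 0.152
```

```bash
python3 -c "
from go import *
st()"
```

```text
t 21.25 pos [612.8  84.4 212.7] F [-0.1  2.6 -0.5] T [0.63 0.14 0.01] g 0.152 j [-0.05  0.54  1.22  0.    1.39 -0.11] ax [[-0.001, 0.0, -1.0], [-0.053, 0.999, 0.0], [0.999, 0.053, -0.001]] handle(y) yaw 1.624
```

Call:
{"fn": "send_rows", "kwargs": {
  "rows": "0.1 0.02 -0.4 -0.01 0; 0.1 0.02 -0.8 -0.02 0; 0.1 0.02 -1.2 -0.03 0; 0.1 0.02 -1.6 -0.04 0; 0.1 0.02 -2 -0.05 0; 0.1 0.02 -2.4 -0.06 0; 0.1 0.02 -2.8 -0.07 0; 0.1 0.02 -3.2 -0.08 0; 0.1 0.02 -3.6 -0.09 0; 0.1 0.02 -4 -0.1 0; 0.1 0.02 -4.2 -0.1 0; 0.1 0.02 -4.4 -0.1 0"
}}

```text
time_s: 22.45
eef_pos: [614.3, 40.1, 212.7]
ee_rot: [0.707, -0.019, 0.707, 0.019]
force: [-2.1, 4.2, -1.0]
grip_width: 0.151
```

```bash
python3 -c "
from go import *
st()"
```

```text
t 22.45 pos [614.3  40.1 212.7] F [-2.1  4.2 -1. ] T [0.65 0.49 0.  ] g 0.151 j [-0.12  0.53  1.23 -0.    1.38 -0.18] ax [[-0.0, 0.0, -1.0], [-0.053, 0.999, 0.0], [0.999, 0.053, -0.0]] handle(y) yaw 1.623
```

Call:
{"fn": "send_rows", "kwargs": {
  "rows": "0.1 0.02 -0.2 -0.03 0; 0.1 0.02 -0.4 -0.04 0; 0.1 0.02 -0.6 -0.05 0; 0.1 0.02 -0.8 -0.05 0; 0.1 0.02 -0.9 -0.06 0; 0.1 0.02 -1 -0.06 0; 0.1 0.02 -1 -0.06 0"
}}

```text
time_s: 23.15
eef_pos: [614.5, 30.1, 212.7]
ee_rot: [0.707, -0.019, 0.707, 0.018]
force: [0.7, 1.7, -1.2]
grip_width: 0.152
```

```bash
python3 -c "
from go import *
st()"
```

```text
t 23.15 pos [614.5  30.1 212.7] F [ 0.7  1.7 -1.2] T [ 0.41 -0.03  0.02] g 0.152 j [-0.14  0.53  1.23 -0.    1.38 -0.19] ax [[0.0, -0.0, -1.0], [-0.053, 0.999, -0.0], [0.999, 0.053, 0.0]] handle(y) yaw 1.623
```

Call:
{"fn": "send_rows", "kwargs": {
  "rows": "0.1 0.02 -0.05 0 0; 0.1 0.02 -0.1 0 0; 0.1 0.02 -0.15 0 0; 0.1 0.02 -0.15 0 0"
}}

```text
time_s: 23.55
eef_pos: [614.6, 28.7, 212.6]
ee_rot: [0.707, -0.019, 0.707, 0.019]
force: [-1.1, 2.7, 1.5]
grip_width: 0.153
```

```bash
python3 -c "
from go import *
st()"
```

```text
t 23.55 pos [614.6  28.7 212.6] F [-1.1  2.7  1.5] T [ 0.5   0.05 -0.01] g 0.153 j [-0.14  0.53  1.23 -0.    1.38 -0.2 ] ax [[0.001, -0.0, -1.0], [-0.053, 0.999, -0.0], [0.999, 0.053, 0.001]] handle(y) yaw 1.624
```

Call:
{"fn": "send_rows", "kwargs": {
  "rows": "0.1 0 -0.05 0 0; 0.1 0 -0.1 0 0; 0.1 0 -0.15 0 0; 0.1 0 -0.15 0 0"
}}

```text
time_s: 23.95
eef_pos: [614.6, 28.1, 212.7]
ee_rot: [0.707, -0.018, 0.707, 0.019]
force: [-0.4, 7.0, 3.8]
grip_width: 0.151
```

```bash
python3 -c "
from go import *
st()"
```

```text
t 23.95 pos [614.6  28.1 212.7] F [-0.4  7.   3.8] T [1.39 0.07 0.02] g 0.151 j [-0.15  0.53  1.23  0.    1.38 -0.2 ] ax [[0.0, 0.002, -1.0], [-0.053, 0.999, 0.002], [0.999, 0.053, 0.001]] handle(y) yaw 1.624
```

Call:
{"fn": "send_rows", "kwargs": {
  "rows": "0.1 0 -0.06 0 0; 0.1 0 -0.06 0 0; 0.1 0 -0.06 0 0"
}}

```text
time_s: 24.25
eef_pos: [614.6, 28.0, 212.7]
ee_rot: [0.707, -0.018, 0.707, 0.02]
force: [0.0, 9.3, 3.6]
grip_width: 0.153
```

```bash
python3 -c "
from go import *
st()
s=snap('side','s9.png')
f=lambda p,x0,y0,w,h,k:cv2.resize(np.clip(p['pixels'][y0:y0+h,x0:x0+w,::-1]*1.6,0,255).astype('uint8'),None,fx=k,fy=k,interpolation=cv2.INTER_CUBIC)
cv2.imwrite('pics/z11.png',f(s,190,130,80,100,6))"
```

```text
t 24.25 pos [614.6  28.  212.7] F [0.  9.3 3.6] T [1.77 0.1  0.03] g 0.153 j [-0.15  0.53  1.23  0.    1.38 -0.2 ] ax [[0.0, 0.002, -1.0], [-0.053, 0.999, 0.002], [0.999, 0.053, 0.001]] handle(y) yaw 1.624
```

View pics/z11.png

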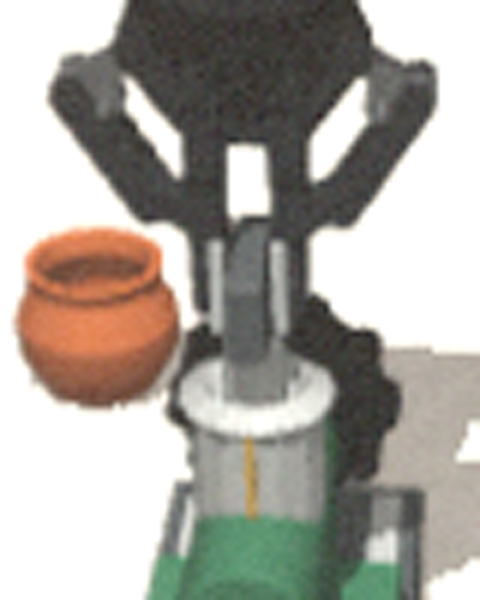

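Call:
{"fn": "send_rows", "kwargs": {
  "rows": "0.1 -0.02 0.06 0 0; 0.1 -0.02 0.12 0 0; 0.1 -0.02 0.13 0 0; 0.1 -0.02 0.13 0 0; 0.2 -0.02 0.13 0 0; 0.3 -0.02 0.13 0 0; 0.45 -0.02 0.13 0 0; 0.6 -0.02 0.13 0 0; 0.6 -0.02 0.13 0 0"
}}

```text
time_s: 25.2
eef_pos: [614.4, 27.8, 212.3]
ee_rot: [0.707, -0.019, 0.707, 0.018]
force: [-0.1, -0.3, -0.2]
grip_width: 0.602
```

```bash
python3 -c "
from go import *
st()
s=snap('side','s10.png')
f=lambda p,x0,y0,w,h,k:cv2.resize(np.clip(p['pixels'][y0:y0+h,x0:x0+w,::-1]*1.6,0,255).astype('uint8'),None,fx=k,fy=k,interpolation=cv2.INTER_CUBIC)
cv2.imwrite('pics/z12.png',f(s,190,130,80,100,6))"
```

```text
t 25.2 pos [614.4  27.8 212.3] F [-0.1 -0.3 -0.2] T [ 0.01  0.01 -0.03] g 0.602 j [-0.14  0.53  1.23 -0.    1.38 -0.2 ] ax [[-0.001, -0.0, -1.0], [-0.053, 0.999, -0.0], [0.999, 0.053, -0.001]] handle(y) yaw 1.623
```

View pics/z12.png

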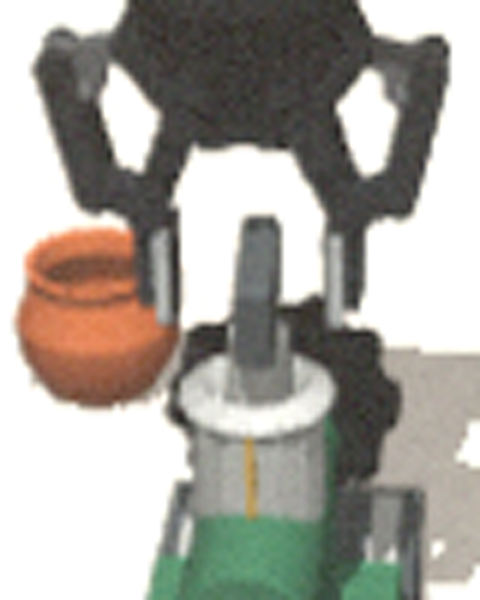

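Released cleanly. Now I'll retreat upward and check.

Call:
{"fn": "send_rows", "kwargs": {
  "rows": "0.6 -1 0 0 0; 0.6 -3 0 0 0; 0.6 -6 0 0 0; 0.6 -10 0 0 0; 0.6 -13 0 0 0; 0.6 -13 -5 -5 0; 0.6 -13 -9 -10 0; 0.6 -13 -13 -14 0; 0.6 -13 -18 -18 0; 0.6 -13 -22 -22 0; 0.6 -13 -22 -22 0; 0.6 -13 -22 -22 0"
}}

```text
time_s: 26.45
eef_pos: [404.0, -205.9, 343.6]
ee_rot: [0.707, -0.018, 0.707, 0.017]
force: [0.7, -0.1, 0.3]
grip_width: 0.599
```

Run:
```python
from go import *
from fitkey import box
st()
s=snap('side','s11.png');t=snap('top','t11.png')
for p in(s,t):
  for n in ('key_handle','socket','tailstock','jar','blank','center','ruler'): print(n,[(np.round(d['location'],1).tolist(),round(d['confidence'],2)) for d in nets.spot_point(p,n)[:2]])
out=[]
for p,(x0,y0,w,h) in((s,(200,140,60,80)),(t,(150,120,60,80))):
    K=6;im=cv2.resize(np.clip(p['pixels'][y0:y0+h,x0:x0+w,::-1]*1.6,0,255).astype('uint8'),None,fx=K,fy=K,interpolation=cv2.INTER_CUBIC)
    b=cv2.convexHull((((proj(p,box(612,30.5,1.601,56,14,212,244))-[x0,y0]+.5)*K)).astype(np.float32)).astype(int)
    out+=[im.copy()];cv2.polylines(im,[b],True,(0,0,255));out+=[im]
cv2.imwrite('pics/z13.png',cv2.resize(np.hstack(out),None,fx=.55,fy=.55,interpolation=cv2.INTER_AREA))
```

```text
t 26.45 pos [ 404.  -205.9  343.6] F [ 0.7 -0.1  0.3] T [ 0.03 -0.01  0.02] g 0.599 j [-0.73  0.09  1.48 -0.    1.57 -0.78] ax [[0.0, -0.002, -1.0], [-0.049, 0.999, -0.002], [0.999, 0.049, 0.0]] handle(y) yaw 1.619
key_handle [([612.3, 27.2, 232.8], 0.72)]
socket [([614.2, 31.9, 191.5], 0.7), ([612.3, 30.3, 149.0], 0.34)]
tailstock [([610.8, 27.4, 50.4], 0.7), ([610.5, 31.8, 152.8], 0.38)]
jar [([736.4, -263.5, 3.6], 0.95)]
blank [([415.8, 121.9, -1.1], 0.92)]
center [([612.1, 29.3, 150.1], 0.73), ([459.7, 3.1, -0.5], 0.62)]
ruler [([362.0, -99.8, -0.0], 0.54)]
key_handle [([616.9, 30.0, 231.2], 0.89)]
socket [([610.0, 32.4, 195.2], 0.71)]
tailstock [([614.8, 33.0, 47.2], 0.57)]
jar [([741.0, -263.6, -2.2], 0.91)]
blank [([415.1, 121.7, 2.3], 0.82)]
center [([461.0, 3.6, -1.0], 0.6)]
ruler [([365.8, -95.5, 0.5], 0.73), ([614.3, 30.6, 165.2], 0.62)]
```

View pics/z13.png

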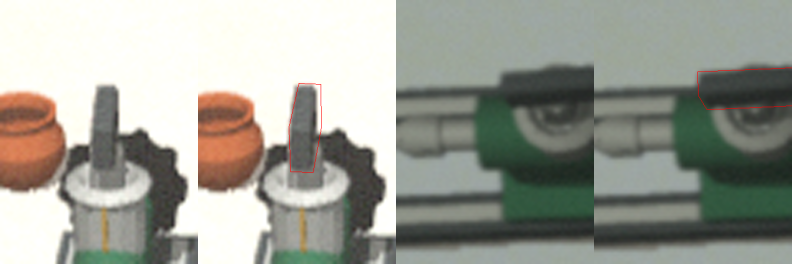

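View pics/t11.png

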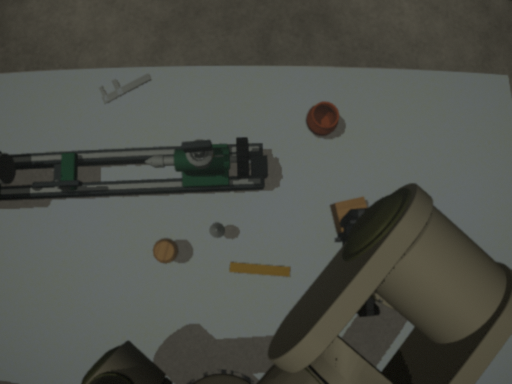

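```bash
python3 -c "
from rig import workorder,ctrl
s=ctrl.sense();print(s['time_s'],s['force'],abs(s['dq']).max())
print(workorder.finish_job())"
```

```text
27.25 [ 0.34647648 -0.58933468 -0.10708528] 0.0028947042051255495
the job is handed in; nothing more can be done
None
```

The job is handed in. The key is fully home in its socket, the bolt is free, and the tailstock is drawn back to its stop with the gripper let go and clear. It took about 27 s of the 64 s allowed.

- **Key and slot:** I lifted the key from its block and lowered it until it touched the lock face. I then turned it counter-clockwise under a press of 4–7 N until it dropped into the slot. The floor came about 12 mm below the face, as described.
- **Unlocking:** I turned it on to the mark line and about 0.08 rad past, which is the blade's play in the slot. I felt no clear stop in the wrist torque there, so I judged the line from the bed's direction in the pictures. The tailstock then slid freely at about 4 N, so the bolt was released.
- **Tailstock:** It moved about 61 mm by the arm's reading, including the key's play. There the force rose to 9 N with almost no further motion, so I took that as the dead stop.
- **Forces:** The highest readings were about 9 N sideways and 7 N of press. I read them only at the end of each move, so brief peaks in between would not show.

In the last pictures the socket is about 60 mm back from where it started and the key stands upright at its home height. The handle is in line with the mark to within the play, though it sits a few hundredths of a radian or a slight lean off the model outline. The jar, blank, spare center and ruler are where they were, within the networks' 4 mm accuracy. The networks also reported the center and the ruler at the tailstock; I took those as false detections.

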